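Hold a glazed resin sphere over the curing light

ROBOT

A 6-joint arm with a two-finger parallel gripper is mounted at the origin on the work surface. World frame = base frame: x ahead of the robot, y to its left, z up, the work surface at z = 0. Lengths are in m, angles in rad, forces in N, time in s.
With the tool pointing down it reaches from about 0.3 to 0.775 m from the base axis. Payload 14.6 kg.
Tool frame: the origin (TCP) lies between the finger pads, 19 mm behind the fingertips; this is the grasp point; z points along the fingers, y is the line along which they close (so a half turn about z gives the same grasp; the last joint's range is limited). The gripper opens to 94 mm and grips with 3 to 60 N. Pads are 16 mm wide; open, the fingers measure 119 mm over their backs; the gripper's body (75 mm by 177 mm) begins 78 mm behind the grasp point.
Start: joints at [-1.35, 0.3, 1.521, -0, 1.321, -0.067], TCP at [0.156, -0.527, 0.224] pointing down, gripper open.
Joint ranges: [-3.03, 3.03], [-0.79, 2.21], [0.23, 2.52], [-1.04, 4.18], [0, 3.07], [-2.55, 2.55]. Speed limits (rad/s): [2.22, 2.22, 2.57, 3.14, 3.14, 3.14].

INTERFACE

Orientations are given as [roll, pitch, yaw] about the fixed x, y, z axes, in that order (R = Rz(yaw) Ry(pitch) Rx(roll)).
In Python, from station import ctrl gives the robot as it stands. The module is installed in compiled form; this text tells all that it offers.
- The arm moves only by the tool step_arm, never from a script. Its argument "deltas" is a list of rows, each an object with "dp": the shift along the tool's x, y, z scaled (see below), a list of three; "twist": the turn about the tool's z scaled (see below). In form: [{"dp": [tx, ty, tz], "twist": twist}, ...]. A call has 1 to 12 rows; each row shifts and turns the commanded pose from where the row before left it, along the tool's axes as they then stand; what a row does not reach is not made up. The controller multiplies each number of a shift by 0.04 m and each number of a turn by 4 degrees. A row lasts 1/10 s, in which the tool goes at most 50 mm and 8.59 degrees, less where a joint would pass 70% of its speed; a pose out of reach is approached as far as the arm can. A call with a number of a shift or a turn outside -1 to 1 is refused whole. A call with a gripper value outside its range is refused whole. "gripper" is the opening, from -1 (shut) to 1 (fully open), set as the call begins (left out, the last holds). The fingers move at their own pace and stop on an object; "squeeze" is the grip in N (left out, the last holds). Time passes only in rows, so rows that do not move let the fingers close. It gives the time, the measured TCP pose, the force, the opening and the grip force at its end, in the units of the state.
- ctrl.get_obs(): the state, without advancing time (a new reading comes with each control period).
- ctrl.camera(name): name is "scene" or "top"; returns (picture, depth): 480x640x3 uint8, red, green, blue; 480x640 float32, m along the optical axis (not along the pixel's ray), 0 where there is no reading.
- ctrl.get_calibration(name): a dict with "fx", "fy", "cx", "cy" (pixels), "world_to_cam" (4x4, takes a point from world to camera coordinates). Camera axes: x right, y down, z forward; pixel columns grow to the right and rows downward; lengths in m; the calibration is good to about 2 mm. A picture is of the moment at which its call begins. get_calibration takes no time and is no camera call.
- ctrl.hand_in(): hands the job in; it is judged then, once.
Trained networks look in the newest picture that a camera, given by its name, has taken for a name from the list of things; names that differ only in an ending like _2 or _b are one class to them, and where a whole thing is asked for, a point or a joint stands for the part that bears it (a point fixed in the world has none). Each returns a list of dicts, best first, with "conf" (0 to 1); they miss things now and then, are a little off and sometimes report something else, mostly with a low value. They report only what shows in the picture. A call takes as long as a camera call. They do not tell look-alikes from the thing itself.
- ctrl.spot_in(camera, label): "rect" ([left, top, right, bottom] as shares, 0 to 1, of the picture: columns of its width, rows of its height, round what is visible of it).
- ctrl.cut_out(camera, label): "pixels" (480x640 bool, what is visible of it) and "rect" ([left, top, right, bottom] as shares, 0 to 1, of the picture: columns of its width, rows of its height, round what is visible of it).
The state is a dict: "time_s": time; "qpos": joint angles; "joint_vel": joint speeds; "tau": joint torques, N m; "ee_pos": TCP position; "eef_rot": TCP orientation; "force": force on the tool from outside, world axes, zero at the start; "moment": the same for the moment, N m; "grip_width": finger opening in m; "grip_force": force on a finger pad.
Only numpy, scipy, OpenCV 4.12 (cv2) and the standard library are available. Lean on these libraries where they do the work, as an engineer would, in place of code of your own. Each camera call takes 0.05 s, during which the arm holds its last target. There are 200 camera calls.

TASK

Pick up the plywood finishing tray by its black grip fin, carry it to the curing light pad and roll the freshly glazed resin sphere from its end stop to the green mark in the middle of the lane. Keep the sphere's centre at the green mark and over the ring at the middle of the pad, the tray about 10 cm above the pad, for at least five seconds; then let it roll on to park against the opposite end stop, and finish while still holding the tray still over the pad. The sphere must not leave its lane, knock hard against the stops or be touched by the gripper; do not bump the light pad, and leave the cup, jar and mould alone.

Things in the scene. Friction and masses are not known exactly. Their poses are not given: they have to be found in the camera images.
- tray: loose plywood tray, about 0.42 kg with its stops. Origin: at its underside below the middle of the lane; y along the lane, x across, z up. Boards 8 mm thick, x -116 to +45, y -170 to +170; 26 mm rim at the +x edge. Green mark: y -25 to +25. Lane between: pale acrylic, a shallow V (0.1 rad each side), with low curb rods. It may sag or turn a little in the grip
- tray_grip (a point): point in the black upright grip fin of the tray (plate 14 mm thick along x, 60 mm long along y, top at z 78) at tray x -95, y 0, z 55: pinch the fin across tray x, from above, with the TCP here; 70 N holds it well
- lane_mid (a point): tray point x 0, y 0, z 53, axes as the tray: the sphere's centre when at the green mark. The lane is crowned along y (radius 1.5 m, highest in the middle), so the sphere runs off to an end unless tilt is corrected, time constant 0.5 s. With the lane's +y end raised by a (rad) and the sphere s metres from the middle along +y it accelerates by 7.0 (s/1.5 - a) m/s2, less friction
- sphere: loose cast resin sphere, red-orange, diameter 70 mm, nominally 0.19 kg (hidden, 0.7 to 1.3 times); origin at its centre (its axes turn as it rolls), 53 mm above the tray's underside in the middle, 48 mm at the ends; travel y +-127 mm. Rolling friction slows it by about 0.1 m/s2 (more when fast), so it also sticks within about 0.013 rad of balance. It starts parked against stop_left
- stop_left: where the sphere starts: black rubber end stop of the lane at the tray's y = +166 (centre), 60 x 8 x 55 mm, fixed to the tray; origin at its centre. Touch the stops at under 0.1 m/s; 0.2 m/s is a hard knock
- stop_right: the opposite end stop, alike, at the tray's y = -166: the sphere is parked when its centre is about 39 mm from this one's along y (tray y -127)
- lamp_center (a point): middle of the top face of the fixed curing light pad, marked with a violet ring of 54 mm; the pad is a grey housing 180 x 180 mm with a pale violet glowing top, 30 mm high; this point lies 30 mm above the table; z up
- lamp: the light pad itself; origin on the table below lamp_center
- cup: bystander: loose white mixing cup, 84 mm wide, 95 mm high; origin at the centre of its underside
- jar: bystander: loose amber glass jar with a brass-coloured lid, 64 mm wide, 85 mm high; origin at the centre of its underside
- mould: bystander: loose teal silicone mould with four round cavities, 100 x 130 mm, 25 mm high; origin at the centre of its underside
Not all that is in view belongs to the job. What is shaped like the sphere but blue, purple or turquoise is not meant.

How it is judged:
By the outcome, as a careful person would: the job done as asked, in the order asked, and still so for the second after the job is handed in, while the arm keeps its last pose, push and grip.
It also fails if it takes over 72 s, if anything falls off the work surface, if the arm or the gripper's body presses on something with over 40 N, if the wrist force passes 120 N, or if a joint passes its speed limit or range.

## Working session

There is one attempt and no reset: what is moved stays moved. The work goes in short steps, Python scripts to look and compute and a tool call to move; the robot and the scene stay as the last step left them, time stands still between calls to the robot, and variables do not carry over. Pictures are saved under pics/ and viewed, at most 10 in all, crops included, and the job is handed in when it is done.

Besides the shell and the picture viewer there is one more tool, called as a command line: name --argument value ..., lists and objects as JSON in quotes. step_arm: Moves the arm, as the interface text tells. Its arguments: {"type":"object","properties":{"deltas":{"type":"array"},"gripper":{"type":"number"},"squeeze":{"type":"number"}},"required":["deltas"]}

```bash
mkdir -p pics; cat > h.py <<'E'
import numpy as np, cv2
from station import ctrl
C={n:ctrl.get_calibration(n) for n in ("scene","top")}
def world(cam,u,v,d):
    c=C[cam]; u,v,d=map(np.asarray,(u,v,d))
    p=np.stack([(u-c["cx"])/c["fx"]*d,(v-c["cy"])/c["fy"]*d,d,np.ones_like(d)],-1)
    return (p@np.linalg.inv(c["world_to_cam"]).T)[...,:3]
def proj(cam,P):
    c=C[cam]; q=np.c_[np.atleast_2d(P),np.ones(len(np.atleast_2d(P)))]@np.array(c["world_to_cam"]).T
    return np.c_[q[:,0]/q[:,2]*c["fx"]+c["cx"],q[:,1]/q[:,2]*c["fy"]+c["cy"]]
def cloud(cam,d):
    v,u=np.mgrid[0:480,0:640]; return world(cam,u,v,d)
E
python3 - <<'E'
from h import *
np.set_printoptions(precision=3,suppress=True)
for n in ("scene","top"):
    im,d=ctrl.camera(n); np.savez(f"a_{n}.npz",im=im,d=d); cv2.imwrite(f"pics/a_{n}.png",im[...,::-1])
    W=cloud(n,d); print(n,"cam pos",np.linalg.inv(C[n]["world_to_cam"])[:3,3])
    for l in ("tray","tray_grip","sphere","stop_left","stop_right","lamp","cup","jar","mould"):
        for r in ctrl.cut_out(n,l)[:3]:
            m=r["pixels"]&(d>0); print(l,round(r["conf"],2),(np.array(r["rect"])*[640,480,640,480]).astype(int),np.median(W[m],0) if m.any() else None)
print(ctrl.get_obs())
E
```

```text
scene cam pos [ 1.125 -0.757  1.278]
tray 0.97 [277 169 383 258] [0.543 0.173 0.014]
tray_grip 0.67 [276 168 381 256] [0.543 0.173 0.014]
sphere 0.56 [356 171 378 192] [0.595 0.304 0.069]
sphere 0.56 [388 161 410 182] [0.657 0.414 0.056]
sphere 0.56 [363 145 383 170] [0.555 0.436 0.056]
stop_left 0.42 [365 167 384 183] [0.607 0.356 0.059]
stop_right 0.77 [298 230 314 252] [0.565 0.025 0.043]
lamp 0.73 [201 265 290 344] [ 0.544 -0.219  0.03 ]
cup 0.84 [350 253 383 295] [0.768 0.021 0.061]
jar 0.83 [384 214 403 248] [0.758 0.178 0.067]
mould 0.9 [294 313 350 369] [ 0.767 -0.203  0.026]
mould 0.55 [274 169 384 257] [0.543 0.173 0.014]
top cam pos [ 0.434 -0.001  1.274]
tray 0.67 [196 239 319 302] [0.535 0.183 0.011]
tray_grip 0.67 [195 238 318 303] [0.535 0.183 0.011]
sphere 0.8 [161 222 184 244] [0.645 0.421 0.059]
sphere 0.71 [152 261 178 284] [0.542 0.442 0.06 ]
sphere 0.68 [196 244 224 267] [0.584 0.312 0.072]
stop_right 0.48 [313 250 317 271] [0.556 0.027 0.062]
lamp 0.72 [191 238 318 304] [0.536 0.184 0.011]
lamp 0.68 [361 229 434 306] [ 0.531 -0.208  0.03 ]
cup 0.7 [302 169 334 202] [0.782 0.014 0.045]
jar 0.77 [244 184 269 210] [0.741 0.191 0.084]
mould 0.9 [370 167 415 212] [ 0.758 -0.193  0.025]
{'time_s': 1.0, 'qpos': array([-1.35 ,  0.3  ,  1.521, -0.   ,  1.321, -0.067]), 'joint_vel': array([-0.001, -0.001, -0.001,  0.   , -0.   , -0.001]), 'tau': array([ -0.   , -53.168, -35.291,   0.071,   0.021,  -0.   ]), 'ee_pos': array([ 0.156, -0.527,  0.224]), 'eef_rot': array([-3.142,  0.   ,  0.288]), 'force': array([-0.421,  0.168, -0.519]), 'moment': array([ 0.01 , -0.03 , -0.056]), 'grip_force': 0.0, 'grip_width': 0.09398390584180061}
```

```bash
python3 - <<'E'
import cv2
im=cv2.imread("pics/a_top.png")[150:330,130:450]; cv2.imwrite("pics/a_crop.png",cv2.resize(im,None,fx=2.5,fy=2.5))
E
```

```text
(no output)
```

View pics/a_crop.png

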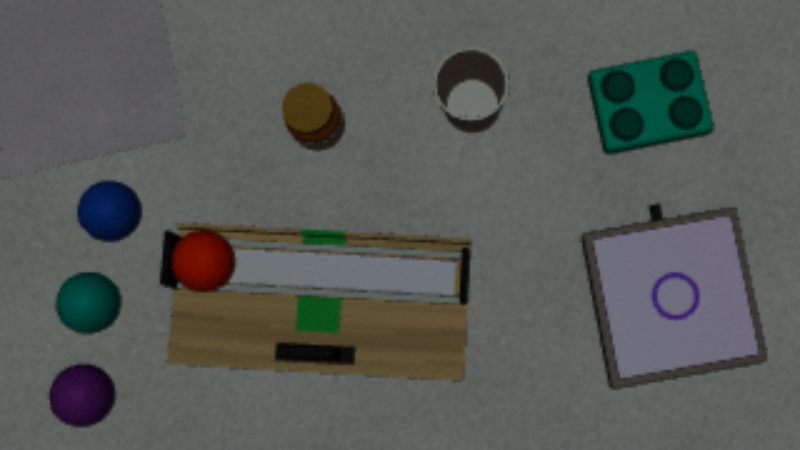

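View pics/a_scene.png

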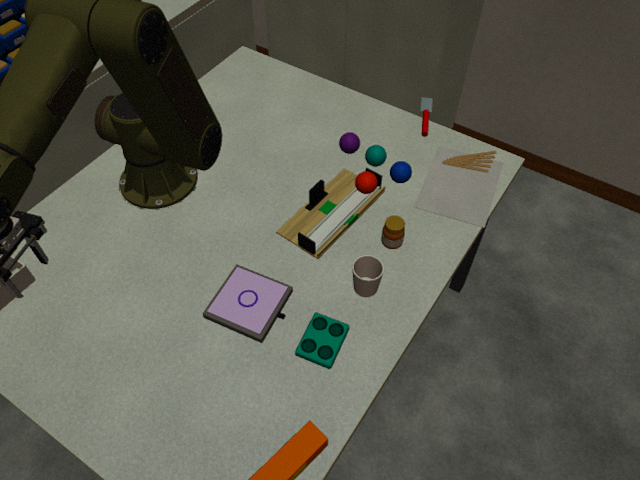

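```bash
cat >> h.py <<'E'
np.set_printoptions(precision=4,suppress=True)
def ringc(im,d,cam,box):
    pass
E
python3 - <<'E'
from h import *
for n in ("scene","top"):
    z=np.load(f"a_{n}.npz"); im,d=z["im"].astype(int),z["d"]; W=cloud(n,d)
    X,Y,Z=W[...,0],W[...,1],W[...,2]
    fin=(X>.40)&(X<.52)&(Y>.05)&(Y<.30)&(Z>.05)&(Z<.09)&(im.max(-1)<70)
    P=W[fin]; top=P[P[:,2]>.068]
    print(n,"fin",fin.sum(),P.mean(0),P.min(0),P.max(0)); 
    if len(top)>4:
        r=cv2.minAreaRect((top[:,:2]*1000).astype(np.float32)); print(" top rect mm",r, top[:,2].mean())
    # green (tray +-)
    g=(im[...,1]>im[...,0]+30)&(im[...,1]>im[...,2]+30)&(X>.4)&(X<.68)&(Y>.05)&(Y<.3)&(Z<.05)
    print(" green",g.sum(),np.median(W[g],0))
    # board edges
    b=(X>.4)&(X<.68)&(Y>-.05)&(Y<.4)&(Z>.004)&(Z<.045)&(im[...,0]>im[...,2]+15)&~((im[...,0]>im[...,1]*1.6))
    r=cv2.minAreaRect((W[b][:,:2]*1000).astype(np.float32)); print(" board",r)
    lp=(Z>.02)&(Z<.04)&(X>.4)&(X<.66)&(Y<-.08)&(Y>-.35)
    r=cv2.minAreaRect((W[lp][:,:2]*1000).astype(np.float32)); print(" pad",r,W[lp].mean(0))
    ring=lp&(im[...,2]>im[...,1]+45)
    print(" ring",ring.sum(),W[ring].mean(0) if ring.any() else None)
    s=(im[...,0]>im[...,1]*2.5)&(im[...,0]>im[...,2]*2.5)&(im[...,0]>60)&(X>.4)&(X<.7)&(Y>.1)&(Z>.03)
    A=W[s]; sol=np.linalg.lstsq(np.c_[2*A,np.ones(len(A))],(A**2).sum(1),rcond=None)[0]; print(" sphere",s.sum(),sol[:3],np.sqrt(sol[3]+(sol[:3]**2).sum()))
    st=(Z>.045)&(Z<.068)&(X>.5)&(X<.66)&(Y>-.0)&(Y<.37)&(im.max(-1)<60); print(" stops",[ (W[st&m].mean(0),(st&m).sum()) for m in (Y<.1,Y>.25)])
    ob=(Z>.03)&(Y<-.45)&(X>.3); print(" box",ob.sum(),W[ob].min(0) if ob.any() else 0,W[ob].max(0) if ob.any() else 0)
E
```

```text
scene fin 150 [0.4851 0.1944 0.07  ] [0.4724 0.1684 0.0501] [0.493  0.2286 0.0853]
 top rect mm ((485.0141296386719, 197.16903686523438), (59.377716064453125, 18.343599319458008), 81.66763305664062) 0.07721549968833609
 green 192 [0.5305 0.1943 0.0108]
 board ((536.2543334960938, 204.82440185546875), (364.4405212402344, 178.60702514648438), 85.35366821289062)
 pad ((544.0614013671875, -208.72622680664062), (200.9794158935547, 182.32666015625), 8.231983184814453) [ 0.5398 -0.2152  0.0299]
 ring 127 [ 0.5334 -0.2106  0.0317]
 sphere 351 [ 0.5577  0.4403 -0.0463] 0.18257053921602992
 stops [(array([0.5648, 0.0243, 0.0575]), np.int64(95)), (array([0.6003, 0.3524, 0.059 ]), np.int64(55))]
 box 2718 [ 0.8263 -0.7567  0.0303] [ 1.1252 -0.45    1.2784]
top fin 124 [0.4804 0.1982 0.0761] [0.4728 0.1702 0.0502] [0.4881 0.2305 0.0837]
 top rect mm ((480.3891906738281, 200.29054260253906), (60.312286376953125, 13.733217239379883), 88.3391342163086) 0.07750539835950587
 green 327 [0.5329 0.1948 0.0095]
 board ((541.9457397460938, 195.7075653076172), (340.478759765625, 164.76988220214844), 85.29248809814453)
 pad ((536.6364135742188, -208.95114135742188), (187.8382568359375, 180.348388671875), 8.318283081054688) [ 0.531  -0.2084  0.0294]
 ring 116 [ 0.533  -0.2102  0.0314]
 sphere 411 [0.5864 0.3188 0.053 ] 0.03180899233303053
 stops [(array([0.5612, 0.0269, 0.0623]), np.int64(66)), (array([0.584 , 0.3318, 0.0585]), np.int64(174))]
 box 1949 [ 0.8004 -0.7043  0.0302] [ 0.9076 -0.4506  0.059 ]
```

step_arm --deltas '[{"dp":[0,0,0],"twist":-1},{"dp":[0,0,0],"twist":-1},{"dp":[0,0,0],"twist":-1},{"dp":[0,0,0],"twist":-1},{"dp":[0,0,0],"twist":-1},{"dp":[0,0,0],"twist":-1},{"dp":[0,0,0],"twist":-1},{"dp":[0,0,0],"twist":-1},{"dp":[0,0,0],"twist":-1},{"dp":[0,0,0],"twist":-1},{"dp":[0,0,0],"twist":-1},{"dp":[0,0,0],"twist":-1}]' --gripper 0.1 --squeeze 60

```text
time_s: 2.2
ee_pos: [0.1561, -0.5274, 0.2243]
eef_rot: [3.142, 0.0, 1.128]
force: [0.2, 0.5, 1.2]
grip_width: 0.0517
grip_force: 0.0
```

step_arm --deltas '[{"dp":[0,0,0],"twist":-1},{"dp":[0,0,0],"twist":-1},{"dp":[0,0,0],"twist":-1},{"dp":[0,0,0],"twist":-1},{"dp":[0,0,0],"twist":-1},{"dp":[0,0,0],"twist":-0.22},{"dp":[0.9,0.32,0],"twist":0},{"dp":[0.9,0.32,0],"twist":0},{"dp":[0.9,0.32,0],"twist":0},{"dp":[0.9,0.32,0],"twist":0},{"dp":[0.9,0.32,0],"twist":0},{"dp":[0.9,0.32,0],"twist":0}]'

```text
time_s: 3.4
ee_pos: [0.2504, -0.3169, 0.2243]
eef_rot: [3.141, 0.0, 1.488]
force: [1.0, 0.7, 0.6]
grip_width: 0.0519
grip_force: 0.0
```

step_arm --deltas '[{"dp":[0.9,0.32,0],"twist":0},{"dp":[0.9,0.32,0],"twist":0},{"dp":[0.9,0.32,0],"twist":0},{"dp":[0.9,0.32,0],"twist":0},{"dp":[0.9,0.32,0],"twist":0},{"dp":[0.9,0.32,0],"twist":0},{"dp":[0.9,0.32,0],"twist":0},{"dp":[0.9,0.32,0],"twist":0},{"dp":[0.9,0.32,0],"twist":0},{"dp":[0.9,0.32,0],"twist":0},{"dp":[0.9,0.32,0.4],"twist":0},{"dp":[0,0,0.4],"twist":0}]'

```text
time_s: 4.6
ee_pos: [0.4234, 0.0681, 0.1919]
eef_rot: [3.141, -0.001, 1.492]
force: [-0.2, 0.1, -0.2]
grip_width: 0.0517
grip_force: 0.0
```

step_arm --deltas '[{"dp":[0.85,0.3,0],"twist":0},{"dp":[0.85,0.3,0],"twist":0},{"dp":[0.85,0.3,0],"twist":0},{"dp":[0.85,0.3,0],"twist":0},{"dp":[0,0,0.7],"twist":0},{"dp":[0,0,0.8],"twist":0},{"dp":[0,0,0.8],"twist":0},{"dp":[0,0,0.6],"twist":0},{"dp":[0,0,0.4],"twist":0},{"dp":[0,0,0.12],"twist":0},{"dp":[0,0,0],"twist":0}]'

```text
time_s: 5.7
ee_pos: [0.4812, 0.1967, 0.0553]
eef_rot: [-3.141, 0.0, 1.489]
force: [-0.8, 0.3, 1.1]
grip_width: 0.0517
grip_force: 0.0
```

```bash
python3 - <<'E'
from h import *
im,d=ctrl.camera("scene"); o=ctrl.get_obs(); print(o["ee_pos"],o["eef_rot"],o["force"])
cv2.imwrite("pics/b.png",cv2.resize(im[100:300,230:450,::-1],None,fx=3,fy=3,interpolation=cv2.INTER_CUBIC))
E
```

```text
[0.4815 0.1968 0.056 ] [ 3.1412 -0.0002  1.4894] [ 0.2605 -0.6856  0.5327]
```

View pics/b.png

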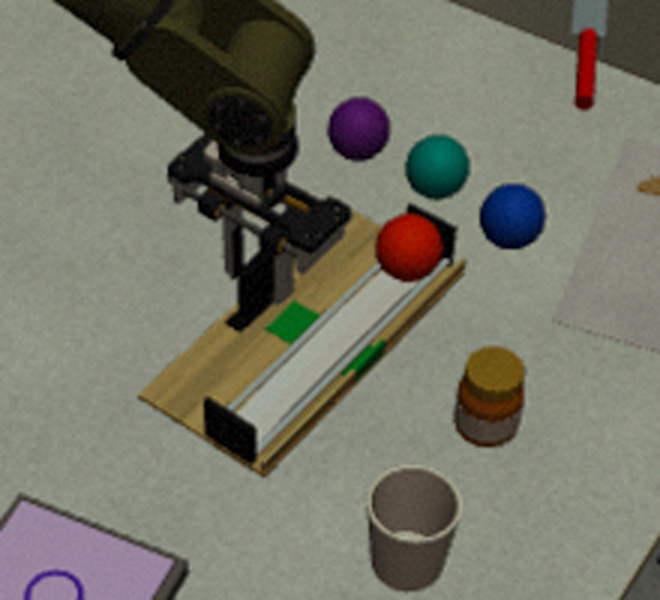

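step_arm --deltas '[{"dp":[0.07,0,0],"twist":0},{"dp":[0,0,0],"twist":0},{"dp":[0,0,0],"twist":0},{"dp":[0,0,0],"twist":0},{"dp":[0,0,0],"twist":0},{"dp":[0,0,0],"twist":0},{"dp":[0,0,0],"twist":0}]' --gripper -1 --squeeze 60

```text
time_s: 6.45
ee_pos: [0.4814, 0.1995, 0.0556]
eef_rot: [-3.142, -0.0, 1.49]
force: [-2.2, -0.8, 3.8]
grip_width: 0.0137
grip_force: 60.0
```

step_arm --deltas '[{"dp":[0,0,-0.1],"twist":0},{"dp":[0,0,-0.3],"twist":0},{"dp":[0,0,-0.5],"twist":0},{"dp":[0,0,-0.5],"twist":0},{"dp":[0,0,-0.5],"twist":0},{"dp":[0,0,-0.5],"twist":0},{"dp":[0,0,-0.4],"twist":0},{"dp":[0,0,-0.3],"twist":0},{"dp":[0,0,-0.15],"twist":0},{"dp":[0,0,0],"twist":0},{"dp":[0,0,0],"twist":0}]'

```text
time_s: 7.55
ee_pos: [0.4811, 0.1994, 0.1848]
eef_rot: [-3.14, 0.0, 1.49]
force: [0.7, -0.1, -6.2]
grip_width: 0.0135
grip_force: 60.0
```

```bash
cat >> h.py <<'E'
def tray_state(n="scene",save=None,pr=True):
    """sphere s along lane and tray tilt, from one picture and the TCP pose"""
    im,d=ctrl.camera(n); o=ctrl.get_obs()
    if save: cv2.imwrite(save,im[...,::-1])
    W=cloud(n,d); I=im.astype(int); yaw=o["eef_rot"][2]
    ty=np.array([np.cos(yaw),np.sin(yaw),0]); tx=np.array([np.sin(yaw),-np.cos(yaw),0]); p=o["ee_pos"]
    L=np.stack([(W-p)@tx-.095,(W-p)@ty,W[...,2]-p[2]+.055],-1); x,y,z=L[...,0],L[...,1],L[...,2]
    rough=(abs(y)<.175)&(x>-.12)&(x<.05)&(abs(z)<.12)&(d>0)
    red=(I[...,0]>I[...,1]*2.5)&(I[...,0]>I[...,2]*2.5)&(I[...,0]>50)&rough
    red=cv2.erode(red.astype(np.uint8),np.ones((3,3)))>0
    r={"t":o["time_s"],"p":p,"rot":o["eef_rot"]}
    if red.sum()>15:
        from scipy.optimize import least_squares
        A=L[red]; f=least_squares(lambda c:np.linalg.norm(A-c,axis=1)-.035,A.mean(0)-[0,0,.02],loss="soft_l1",f_scale=.003)
        r["sph"]=f.x; r["n"]=int(red.sum())
    # plywood boards (brown): plane fit z = c0+cx x+cy y
    br=rough&(I[...,0]>I[...,2]*1.25)&~(I[...,0]>I[...,1]*1.7)&(I[...,1]<I[...,0])&(x<-.04)&(abs(z)<.05)
    br=cv2.erode(br.astype(np.uint8),np.ones((3,3)))>0
    A=L[br]
    if len(A)>50:
        w=np.ones(len(A),bool)
        for _ in range(5):
            c=np.linalg.lstsq(np.c_[np.ones(w.sum()),A[w][:,:2]],A[w][:,2],rcond=None)[0]
            e=A[:,2]-np.c_[np.ones(len(A)),A[:,:2]]@c; w=abs(e)<max(.004,2*np.median(abs(e)))
        r["plane"]=c; r["nb"]=int(w.sum()); r["rms"]=e[w].std(); r["a_err"]=e[w].std()/A[w][:,1].std()/w.sum()**.5
    if pr:
        print(n,{k:(np.round(v,4) if not isinstance(v,int) else v) for k,v in r.items()})
    return r
E
python3 - <<'E'
from h import *
tray_state("scene","pics/c_scene.png"); tray_state("top","pics/c_top.png")
o=ctrl.get_obs(); print(o["force"],o["moment"],o["grip_force"],o["grip_width"])
E
```

```text
scene {'t': np.float64(7.6), 'p': array([0.4811, 0.1994, 0.1846]), 'rot': array([-3.1402,  0.0006,  1.49  ]), 'sph': array([0.0002, 0.1287, 0.0477]), 'n': 319, 'plane': array([ 0.0097,  0.0125, -0.0013]), 'nb': 1042, 'rms': np.float64(0.0019), 'a_err': np.float64(0.0006)}
top {'t': np.float64(7.65), 'p': array([0.4811, 0.1994, 0.1846]), 'rot': array([-3.1402,  0.0006,  1.4899]), 'sph': array([-0.    ,  0.1279,  0.0473]), 'n': 449, 'plane': array([ 0.0081,  0.0017, -0.0013]), 'nb': 1388, 'rms': np.float64(0.0018), 'a_err': np.float64(0.0007)}
[ 0.1893 -0.4311 -5.4204] [-0.2114  0.318  -0.0162] 59.99735713005066 0.013524566969198851
```

```bash
cat > sim.py <<'E'
import numpy as np
# v: tray velocity along tool x (tray +y) per 0.1 s row; dv spread over `ramp` s at row start
def sim(v,s0=.127,sd0=0.,v0=0.,f=.1,c=.3,a=-.0013,ramp=.04,stops=True,dt=.001,lin=None,extra=0):
    s,sd,vp=s0,sd0,v0; tr=[]; hit=0
    for vi in list(v)+[0]*extra:
        A=(vi-vp)/ramp
        for k in range(100):
            acc=7*(s/1.5-a-(A if k*dt<ramp else 0)/9.81)
            fr=f+c*abs(sd)
            if abs(sd)<1e-3*2 and abs(acc)<f: sd=0
            else:
                n=sd+dt*(acc-fr*np.sign(sd if abs(sd)>1e-4 else acc))
                sd=n
            s+=sd*dt
            for q in (1,-1):
                if q*s>.127: 
                    if q*sd>hit: hit=q*sd
                    s=.127*q; sd=min(q*sd,0)*q
        vp=vi; tr.append((s,sd))
    return np.array(tr),hit
E
python3 - <<'E'
from sim import *
from scipy.optimize import differential_evolution
sc=[(.1,.3),(.07,.1),(.15,.5)]
def prof(x):  # cruise V, then 9 free rows
    return np.r_[x[1:],0]
def cost(x):
    v=prof(x); dv=np.diff(np.r_[-x[0],v]); J=0
    for i,(f,c) in enumerate(sc):
        tr,_=sim(v,v0=-x[0],f=f,c=c,dt=.001); s,sd=tr[-1]
        J+=(3 if i==0 else 1)*((s+sd/2.16)**2+.3*s**2)*1e4
    return J+1000*np.maximum(abs(dv)-.13,0).sum()+3*(dv**2).sum()
r=differential_evolution(cost,[(.15,.36)]+[(-.36,.36)]*8,maxiter=45,popsize=6,seed=1,polish=False,workers=-1,updating="deferred")
print(r.fun,r.x); v=prof(r.x); print("rows/0.4",np.round(v/.4,2),"dist",v.sum()*.1)
for f,c in sc: print(f,c,sim(v,v0=-r.x[0],f=f,c=c)[0].round(3).tolist())
E
```

```text
310.78070046478393 [ 0.33666674 -0.35191746  0.01649356  0.13847657  0.25287398  0.35124751
  0.24564455  0.18525727  0.06938014]
rows/0.4 [-0.88  0.04  0.35  0.63  0.88  0.61  0.46  0.17  0.  ] dist 0.09074561141360085
0.1 0.3 [[0.127, 0.0], [0.11, -0.191], [0.087, -0.214], [0.061, -0.243], [0.034, -0.271], [0.014, -0.168], [0.002, -0.107], [-0.002, -0.013], [0.001, 0.029]]
0.07 0.1 [[0.127, 0.0], [0.109, -0.197], [0.085, -0.229], [0.058, -0.266], [0.028, -0.305], [0.004, -0.212], [-0.013, -0.162], [-0.022, -0.079], [-0.027, -0.032]]
0.15 0.5 [[0.127, 0.0], [0.11, -0.183], [0.088, -0.197], [0.065, -0.215], [0.041, -0.232], [0.026, -0.118], [0.019, -0.045], [0.022, 0.037], [0.029, 0.081]]
```

```bash
python3 - <<'E'
from sim import *
from scipy.optimize import minimize
V=.32
def f(x):
    v=np.r_[x,0]; dv=np.diff(np.r_[-V,v]); 
    s,sd=sim(v,v0=-V)[0][-1]
    return 1e4*((s-.0+sd/2.16)**2+.3*s**2)+ 3e3*(np.maximum(abs(dv)-.16,0)**2).sum()+1e3*(np.maximum(abs(x)-.38,0)**2).sum()+5*(dv**2).sum()
r=minimize(f,[-.17,0.01,.14,.25,.35,.25,.18,.07],method="Powell",options=dict(maxfev=1500)); 
v=np.r_[np.round(r.x/.4,2)*.4,0]; print(r.fun,np.round(v/.4,2),v.sum()*.1)
for ff,c,rp in [(.1,.3,.04),(.1,.3,.09),(.07,.1,.04),(.15,.5,.04)]: print(sim(v,v0=-V,f=ff,c=c,ramp=rp)[0].round(3).tolist())
E
```

```text
27.00821538519107 [-0.25  0.24  0.68  1.05  1.03  1.02  0.84  0.43  0.  ] 0.2016
[[0.118, -0.086], [0.102, -0.159], [0.079, -0.224], [0.05, -0.28], [0.025, -0.238], [0.003, -0.211], [-0.014, -0.147], [-0.019, -0.025], [-0.012, 0.08]]
[[0.122, -0.086], [0.109, -0.157], [0.09, -0.219], [0.065, -0.27], [0.04, -0.222], [0.02, -0.188], [0.005, -0.116], [0.001, 0.011], [0.008, 0.124]]
[[0.118, -0.091], [0.101, -0.17], [0.076, -0.244], [0.045, -0.31], [0.016, -0.279], [-0.011, -0.264], [-0.033, -0.213], [-0.045, -0.105], [-0.047, -0.002]]
[[0.118, -0.079], [0.103, -0.144], [0.082, -0.2], [0.057, -0.244], [0.035, -0.19], [0.018, -0.151], [0.009, -0.073], [0.011, 0.041], [0.025, 0.151]]
```

```bash
python3 - <<'E'
from sim import *
V=.36
for pk in (.5,.6,.7,.8):
  for tail in ([.45,.3,.15,.0],[.55,.4,.2,0]):
    u=np.round(np.r_[-.45,0,.3,pk-.1,pk,tail,0],2); v=u*.4
    print(u,"dist",round(v.sum()*.1,3))
    for ff,c,rp in [(.1,.3,.04),(.1,.3,.09),(.07,.1,.04),(.15,.5,.04)]: print("   ",sim(v,v0=-V,f=ff,c=c,ramp=rp)[0][[3,5,7,8,9]].round(3).tolist())
E
```

```text
[-0.45  0.    0.3   0.4   0.5   0.45  0.3   0.15  0.    0.  ] dist 0.066
    [[0.079, -0.115], [0.061, -0.039], [0.069, 0.09], [0.083, 0.155], [0.1, 0.184]]
    [[0.089, -0.107], [0.074, -0.021], [0.085, 0.12], [0.101, 0.192], [0.122, 0.228]]
    [[0.074, -0.139], [0.05, -0.078], [0.051, 0.055], [0.061, 0.117], [0.074, 0.141]]
    [[0.084, -0.085], [0.074, 0.004], [0.09, 0.129], [0.108, 0.194], [0.127, 0.0]]
[-0.45  0.    0.3   0.4   0.5   0.55  0.4   0.2   0.    0.  ] dist 0.076
    [[0.079, -0.115], [0.059, -0.067], [0.063, 0.081], [0.077, 0.157], [0.094, 0.182]]
    [[0.089, -0.107], [0.072, -0.049], [0.079, 0.11], [0.095, 0.193], [0.116, 0.227]]
    [[0.074, -0.139], [0.048, -0.107], [0.044, 0.039], [0.054, 0.112], [0.066, 0.132]]
    [[0.084, -0.085], [0.072, -0.018], [0.085, 0.122], [0.103, 0.2], [0.124, 0.228]]
[-0.45  0.    0.3   0.5   0.6   0.45  0.3   0.15  0.    0.  ] dist 0.074
    [[0.076, -0.144], [0.055, -0.042], [0.062, 0.082], [0.075, 0.144], [0.09, 0.169]]
    [[0.087, -0.135], [0.068, -0.023], [0.078, 0.113], [0.093, 0.182], [0.113, 0.215]]
    [[0.072, -0.168], [0
[... 1523 characters left out ...]
0.059, 0.122], [0.072, 0.139]]
    [[0.084, -0.192], [0.057, -0.028], [0.065, 0.099], [0.078, 0.161], [0.095, 0.187]]
    [[0.067, -0.225], [0.032, -0.091], [0.029, 0.026], [0.036, 0.077], [0.044, 0.089]]
    [[0.077, -0.169], [0.057, 0.001], [0.071, 0.11], [0.086, 0.168], [0.104, 0.189]]
[-0.45  0.    0.3   0.7   0.8   0.55  0.4   0.2   0.    0.  ] dist 0.1
    [[0.072, -0.2], [0.041, -0.076], [0.043, 0.062], [0.054, 0.13], [0.068, 0.145]]
    [[0.084, -0.192], [0.055, -0.056], [0.059, 0.089], [0.072, 0.163], [0.09, 0.187]]
    [[0.067, -0.225], [0.03, -0.12], [0.022, 0.01], [0.028, 0.072], [0.035, 0.079]]
    [[0.077, -0.169], [0.055, -0.024], [0.066, 0.102], [0.081, 0.171], [0.099, 0.19]]
```

```bash
cat > plan.py <<'E'
from sim import *
from scipy.optimize import least_squares
def plan(N,s0,sd0,v0,vend=0.,sT=0.,sdT=0.,dvmax=.18,w=.15,vmax=.39,x0=None,vel_free=False,**k):
    """N rows, last row at vend, reach sT,sdT; smooth dv"""
    def res(x):
        v=np.r_[x,vend]; dv=np.diff(np.r_[v0,v]); s,sd=sim(v,s0,sd0,v0,**k)[0][-1]
        return np.r_[60*(s-sT),25*(sd-sdT),w*dv/.1*.3,8*np.maximum(abs(dv)-dvmax,0),8*np.maximum(abs(x)-vmax,0)]
    best=None
    for g in ([x0] if x0 is not None else [np.interp(np.arange(1,N),[0,N*.5,N],[v0,q,vend]) for q in (.2,.4,0,-.2)]):
        r=least_squares(res,g,diff_step=.003)
        if best is None or r.cost<best.cost: best=r
    return np.r_[best.x,vend],best.cost
E
python3 - <<'E'
from plan import *
for V in (.3,.36,.4):
  for N in (9,12):
    v,c=plan(N,.127,0,-V); u=np.round(v/.4,2); v=u*.4; print(V,N,c,u.tolist(),"dist",round(v.sum()*.1,3))
    for ff,cc,rp in [(.1,.3,.04),(.1,.3,.09),(.07,.1,.04),(.15,.5,.04)]: print("   ",sim(v,v0=-V,f=ff,c=cc,ramp=rp)[0][[3,6,-2,-1]].round(3).tolist())
E
```

```text
0.3 9 1.1136031360664262 [0.06, 0.65, 1.02, 1.01, 0.71, 0.13, 0.08, -0.05, 0.0] dist 0.144
    [[0.025, -0.274], [0.003, 0.006], [0.007, 0.036], [0.009, 0.015]]
    [[0.039, -0.261], [0.019, 0.045], [0.025, 0.081], [0.033, 0.069]]
    [[0.019, -0.309], [-0.015, -0.025], [-0.015, 0.003], [-0.016, -0.011]]
    [[0.032, -0.233], [0.026, 0.061], [0.035, 0.094], [0.043, 0.08]]
0.3 12 29.032959374999997 [-0.69, -0.62, -0.56, -0.5, -0.44, -0.37, -0.31, -0.25, -0.19, -0.13, -0.06, 0.0] dist -0.165
    [[0.127, 0.0], [0.127, 0.0], [0.127, 0.0], [0.127, 0.0]]
    [[0.127, 0.0], [0.127, 0.0], [0.127, 0.0], [0.127, 0.0]]
    [[0.127, 0.0], [0.127, 0.0], [0.127, 0.0], [0.127, 0.0]]
    [[0.127, 0.0], [0.127, 0.0], [0.127, 0.0], [0.127, 0.0]]
0.36 9 0.28609807272628446 [-0.29, 0.26, 0.75, 1.0, 0.99, 0.67, 0.21, -0.25, 0.0] dist 0.134
    [[0.039, -0.3], [-0.013, -0.02], [-0.005, 0.097], [-0.001, 0.014]]
    [[0.054, -0.289], [0.003, 0.009], [0.011, 0.132], [0.02, 0.056]]
    [[0.033, -0.332], [-0.033, -0.087], [-0.032, 0.027], [-0.035, -0.053]]
    [[0.046, -0.262], [0.01, 0.034], [0.024, 0.152], 
[... 496 characters left out ...]
 dist 0.108
    [[0.048, -0.313], [-0.009, -0.036], [-0.002, 0.081], [0.0, 0.008]]
    [[0.063, -0.303], [0.007, -0.005], [0.014, 0.118], [0.022, 0.052]]
    [[0.043, -0.343], [-0.028, -0.101], [-0.028, 0.012], [-0.032, -0.057]]
    [[0.054, -0.277], [0.014, 0.017], [0.025, 0.135], [0.033, 0.067]]
0.4 12 0.03123210868829141 [-0.51, -0.04, 0.43, 0.76, 0.92, 0.98, 0.68, 0.34, 0.06, -0.13, -0.18, 0.0] dist 0.132
    [[0.058, -0.25], [-0.011, -0.145], [-0.003, 0.063], [-0.001, 0.0]]
    [[0.072, -0.241], [0.008, -0.114], [0.029, 0.129], [0.039, 0.081]]
    [[0.054, -0.278], [-0.029, -0.209], [-0.051, -0.015], [-0.058, -0.083]]
    [[0.064, -0.216], [0.011, -0.072], [0.049, 0.151], [0.06, 0.106]]
```

step_arm --deltas '[{"dp":[-0.18,0,0],"twist":0},{"dp":[-0.36,0,0],"twist":0},{"dp":[-0.54,-0.05,0],"twist":0},{"dp":[-0.72,-0.05,0],"twist":0},{"dp":[-0.9,-0.05,0],"twist":0},{"dp":[-0.9,-0.05,0],"twist":0},{"dp":[-0.9,-0.05,0],"twist":0},{"dp":[-0.9,0,0],"twist":0},{"dp":[-0.9,0,0],"twist":0},{"dp":[-0.9,0,0],"twist":0},{"dp":[-0.9,0,0],"twist":0},{"dp":[-0.9,0,0],"twist":0}]'

```text
time_s: 8.85
ee_pos: [0.4414, -0.1608, 0.1855]
eef_rot: [3.141, 0.0, 1.489]
force: [1.2, 0.6, -5.4]
grip_width: 0.0138
grip_force: 60.0
```

step_arm --deltas '[{"dp":[-0.9,0,0],"twist":0},{"dp":[-0.9,0,0],"twist":0},{"dp":[-0.9,0,0],"twist":0},{"dp":[-0.9,0,0],"twist":0},{"dp":[-0.9,0,0],"twist":0},{"dp":[-0.29,0,0],"twist":0},{"dp":[0.26,0,0],"twist":0},{"dp":[0.75,0,0],"twist":0},{"dp":[1.0,0,0],"twist":0},{"dp":[0.99,0,0],"twist":0},{"dp":[0.67,0,0],"twist":0},{"dp":[0.21,0,0],"twist":0}]'

```text
time_s: 10.05
ee_pos: [0.439, -0.192, 0.1856]
eef_rot: [-3.142, -0.0, 1.493]
force: [0.4, 0.6, -4.9]
grip_width: 0.0141
grip_force: 60.0
```

```bash
python3 - <<'E'
from h import *
tray_state("scene","pics/d_scene.png"); tray_state("top","pics/d_top.png")
E
```

```text
scene {'t': np.float64(10.1), 'p': array([ 0.4392, -0.1923,  0.1856]), 'rot': array([ 3.1414, -0.0004,  1.4924]), 'sph': array([ 0.0004, -0.015 ,  0.0532]), 'n': 488, 'plane': array([0.009 , 0.0063, 0.0013]), 'nb': 1661, 'rms': np.float64(0.0019), 'a_err': np.float64(0.0004)}
top {'t': np.float64(10.15), 'p': array([ 0.4393, -0.1937,  0.1857]), 'rot': array([3.1413, 0.0001, 1.4919]), 'sph': array([-0.0019, -0.0131,  0.0533]), 'n': 147, 'plane': array([ 0.0083,  0.0038, -0.0004]), 'nb': 1472, 'rms': np.float64(0.0018), 'a_err': np.float64(0.0006)}
```

step_arm --deltas '[{"dp":[0,0,0],"twist":0}]'

```text
time_s: 10.25
ee_pos: [0.4393, -0.1952, 0.1856]
eef_rot: [3.141, 0.0, 1.49]
force: [0.4, 0.2, -5.5]
grip_width: 0.0136
grip_force: 60.0
```

```bash
python3 - <<'E'
from h import *
tray_state("scene"); tray_state("top");tray_state("scene"); tray_state("scene")
E
```

```text
scene {'t': np.float64(10.3), 'p': array([ 0.4393, -0.1955,  0.1855]), 'rot': array([3.1415, 0.0002, 1.4894]), 'sph': array([ 0.0004, -0.009 ,  0.0535]), 'n': 451, 'plane': array([ 0.0098,  0.0141, -0.0001]), 'nb': 1642, 'rms': np.float64(0.0019), 'a_err': np.float64(0.0004)}
top {'t': np.float64(10.35), 'p': array([ 0.4393, -0.1956,  0.1854]), 'rot': array([3.1416, 0.0001, 1.489 ]), 'sph': array([-0.0026, -0.0098,  0.0542]), 'n': 138, 'plane': array([ 0.0075, -0.0044,  0.0011]), 'nb': 1461, 'rms': np.float64(0.0019), 'a_err': np.float64(0.0006)}
scene {'t': np.float64(10.4), 'p': array([ 0.4393, -0.1956,  0.1853]), 'rot': array([-3.1414,  0.    ,  1.4889]), 'sph': array([ 0.0007, -0.0087,  0.0533]), 'n': 464, 'plane': array([ 0.0095,  0.0104, -0.0004]), 'nb': 1630, 'rms': np.float64(0.0019), 'a_err': np.float64(0.0004)}
scene {'t': np.float64(10.45), 'p': array([ 0.4393, -0.1955,  0.1853]), 'rot': array([-3.1414, -0.0001,  1.4889]), 'sph': array([ 0.0005, -0.0089,  0.053 ]), 'n': 473, 'plane': array([0.0094, 0.0116, 0.0003]), 'nb': 1659, 'rms': np.float64(0.0019), 'a_err': np.float64(0.0004)}
```

step_arm --deltas '[{"dp":[0,0,0]},{"dp":[0,0,0]},{"dp":[0,0,0]},{"dp":[0,0,0]},{"dp":[0,0,0]},{"dp":[0,0,0]},{"dp":[0,0,0]},{"dp":[0,0,0]},{"dp":[0,0,0]},{"dp":[0,0,0]},{"dp":[0,0,0]},{"dp":[0,0,0]}]'

```text
invalid input at $.deltas[0]: expected keys dp, twist
```

```bash
python3 - <<'E'
from h import *
tray_state("scene","pics/e_scene.png")
im=cv2.imread("pics/e_scene.png"); cv2.imwrite("pics/e_crop.png",cv2.resize(im[190:390,140:360],None,fx=3,fy=3,interpolation=cv2.INTER_CUBIC))
E
```

```text
scene {'t': np.float64(10.5), 'p': array([ 0.4393, -0.1954,  0.1853]), 'rot': array([-3.1413, -0.0001,  1.489 ]), 'sph': array([ 0.0005, -0.009 ,  0.0533]), 'n': 469, 'plane': array([0.0093, 0.0115, 0.0001]), 'nb': 1630, 'rms': np.float64(0.0019), 'a_err': np.float64(0.0004)}
```

View pics/e_crop.png

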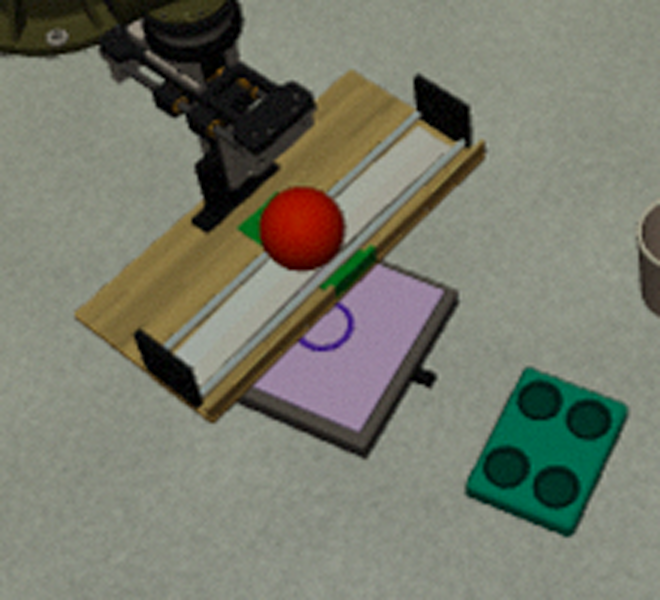

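step_arm --deltas '[{"dp":[0,0,0],"twist":0},{"dp":[0,0,0],"twist":0},{"dp":[0,0,0],"twist":0},{"dp":[0,0,0],"twist":0},{"dp":[0,0,0],"twist":0},{"dp":[0,0,0],"twist":0},{"dp":[0,0,0],"twist":0},{"dp":[0,0,0],"twist":0},{"dp":[0,0,0],"twist":0},{"dp":[0,0,0],"twist":0},{"dp":[0,0,0],"twist":0},{"dp":[0,0,0],"twist":0}]'

```text
time_s: 11.7
ee_pos: [0.4395, -0.1948, 0.1854]
eef_rot: [3.142, 0.0, 1.49]
force: [0.3, 0.1, -6.2]
grip_width: 0.0136
grip_force: 60.0
```

```bash
python3 - <<'E'
from h import *
tray_state("scene")
E
```

```text
scene {'t': np.float64(11.75), 'p': array([ 0.4395, -0.1948,  0.1854]), 'rot': array([-3.1416,  0.    ,  1.49  ]), 'sph': array([ 0.0004, -0.0091,  0.0533]), 'n': 473, 'plane': array([0.009 , 0.0062, 0.0022]), 'nb': 1660, 'rms': np.float64(0.002), 'a_err': np.float64(0.0004)}
```

step_arm --deltas '[{"dp":[0,0,0],"twist":0},{"dp":[0,0,0],"twist":0},{"dp":[0,0,0],"twist":0},{"dp":[0,0,0],"twist":0},{"dp":[0,0,0],"twist":0},{"dp":[0,0,0],"twist":0},{"dp":[0,0,0],"twist":0},{"dp":[0,0,0],"twist":0},{"dp":[0,0,0],"twist":0},{"dp":[0,0,0],"twist":0},{"dp":[0,0,0],"twist":0},{"dp":[0,0,0],"twist":0}]'

```text
time_s: 12.95
ee_pos: [0.4395, -0.1947, 0.1854]
eef_rot: [-3.142, -0.0, 1.49]
force: [-0.2, -0.7, -5.9]
grip_width: 0.0138
grip_force: 60.0
```

step_arm --deltas '[{"dp":[0,0,0],"twist":0},{"dp":[0,0,0],"twist":0},{"dp":[0,0,0],"twist":0},{"dp":[0,0,0],"twist":0},{"dp":[0,0,0],"twist":0},{"dp":[0,0,0],"twist":0},{"dp":[0,0,0],"twist":0},{"dp":[0,0,0],"twist":0},{"dp":[0,0,0],"twist":0},{"dp":[0,0,0],"twist":0},{"dp":[0,0,0],"twist":0},{"dp":[0,0,0],"twist":0}]'

```text
time_s: 14.15
ee_pos: [0.4395, -0.1948, 0.1854]
eef_rot: [3.142, 0.0, 1.49]
force: [-0.2, -0.6, -5.7]
grip_width: 0.0135
grip_force: 60.0
```

step_arm --deltas '[{"dp":[0,0,0],"twist":0},{"dp":[0,0,0],"twist":0},{"dp":[0,0,0],"twist":0},{"dp":[0,0,0],"twist":0},{"dp":[0,0,0],"twist":0},{"dp":[0,0,0],"twist":0},{"dp":[0,0,0],"twist":0},{"dp":[0,0,0],"twist":0},{"dp":[0,0,0],"twist":0},{"dp":[0,0,0],"twist":0},{"dp":[0,0,0],"twist":0},{"dp":[0,0,0],"twist":0}]'

```text
time_s: 15.35
ee_pos: [0.4395, -0.1947, 0.1854]
eef_rot: [-3.142, -0.0, 1.49]
force: [0.1, -0.2, -6.2]
grip_width: 0.0137
grip_force: 60.0
```

step_arm --deltas '[{"dp":[0,0,0],"twist":0},{"dp":[0,0,0],"twist":0},{"dp":[0,0,0],"twist":0},{"dp":[0,0,0],"twist":0},{"dp":[0,0,0],"twist":0},{"dp":[0,0,0],"twist":0},{"dp":[0,0,0],"twist":0},{"dp":[0,0,0],"twist":0},{"dp":[0,0,0],"twist":0},{"dp":[0,0,0],"twist":0},{"dp":[0,0,0],"twist":0},{"dp":[0,0,0],"twist":0}]'

```text
time_s: 16.55
ee_pos: [0.4395, -0.1948, 0.1854]
eef_rot: [-3.142, -0.0, 1.49]
force: [-0.6, -0.9, -5.5]
grip_width: 0.0138
grip_force: 60.0
```

```bash
python3 - <<'E'
from h import *
tray_state("scene"); tray_state("top")
E
```

```text
scene {'t': np.float64(16.6), 'p': array([ 0.4395, -0.1948,  0.1855]), 'rot': array([-3.1416,  0.    ,  1.49  ]), 'sph': array([ 0.0002, -0.0085,  0.0536]), 'n': 480, 'plane': array([ 0.0093,  0.0103, -0.0002]), 'nb': 1644, 'rms': np.float64(0.0019), 'a_err': np.float64(0.0004)}
top {'t': np.float64(16.65), 'p': array([ 0.4395, -0.1948,  0.1855]), 'rot': array([3.1415, 0.    , 1.49  ]), 'sph': array([-0.0011, -0.0095,  0.0533]), 'n': 143, 'plane': array([ 0.0073, -0.0102, -0.001 ]), 'nb': 1472, 'rms': np.float64(0.0018), 'a_err': np.float64(0.0006)}
```

```bash
python3 - <<'E'
from plan import *
for N,ve in ((10,-.2),(12,-.3),(12,-.36),(14,-.36)):
    v,c=plan(N,-.009,0,0.,vend=ve,sT=-.124,sdT=-.04,dvmax=.1,a=0); u=np.round(v/.4,2); v=u*.4
    print(N,ve,round(c,3),u.tolist(),"dist",round(v.sum()*.1,3))
    for ff,cc,rp in [(.1,.3,.04),(.1,.3,.09),(.07,.1,.04),(.15,.5,.04)]:
        t,h=sim(v,-.009,0,0,f=ff,c=cc,ramp=rp,a=0,extra=0); print("   hit",round(h,3),t[[3,6,-3,-2,-1]].round(3).tolist())
E
```

```text
10 -0.2 0.01 [0.09, 0.34, 0.59, 0.78, 0.77, 0.52, 0.27, 0.02, -0.24, -0.5] dist 0.106
   hit 0 [[-0.052, -0.212], [-0.104, -0.134], [-0.114, -0.101], [-0.12, -0.069], [-0.123, -0.041]]
   hit 0 [[-0.046, -0.209], [-0.1, -0.123], [-0.11, -0.088], [-0.117, -0.055], [-0.12, -0.025]]
   hit 0.141 [[-0.056, -0.234], [-0.119, -0.186], [-0.127, 0.0], [-0.124, 0.008], [-0.121, 0.018]]
   hit 0 [[-0.047, -0.183], [-0.086, -0.071], [-0.088, -0.024], [-0.087, -0.001], [-0.084, 0.017]]
12 -0.3 0.005 [0.25, 0.42, 0.51, 0.52, 0.47, 0.38, 0.25, 0.08, -0.1, -0.31, -0.52, -0.75] dist 0.048
   hit 0 [[-0.052, -0.145], [-0.091, -0.127], [-0.117, -0.076], [-0.122, -0.06], [-0.125, -0.041]]
   hit 0 [[-0.047, -0.141], [-0.087, -0.117], [-0.113, -0.061], [-0.117, -0.043], [-0.12, -0.022]]
   hit 0.144 [[-0.056, -0.167], [-0.105, -0.177], [-0.126, -0.005], [-0.124, -0.008], [-0.123, -0.005]]
   hit 0 [[-0.046, -0.116], [-0.072, -0.066], [-0.075, 0.001], [-0.073, 0.011], [-0.069, 0.026]]
12 -0.36 0.008 [0.25, 0.5, 0.64, 0.66, 0.56, 0.39, 0.16, -0.09, -0.34, -0.58, -0.8, -0.9] dist 0.018
   hit 0 [[-0.061, -
[... 184 characters left out ...]
0.125 [[-0.065, -0.212], [-0.12, -0.174], [-0.122, 0.009], [-0.119, 0.009], [-0.119, -0.02]]
   hit 0 [[-0.055, -0.157], [-0.085, -0.056], [-0.081, 0.018], [-0.077, 0.027], [-0.075, 0.004]]
14 -0.36 0.005 [0.21, 0.34, 0.42, 0.43, 0.41, 0.35, 0.27, 0.15, 0.02, -0.13, -0.3, -0.49, -0.69, -0.9] dist 0.004
   hit 0 [[-0.043, -0.116], [-0.077, -0.114], [-0.116, -0.066], [-0.12, -0.053], [-0.123, -0.039]]
   hit 0 [[-0.04, -0.112], [-0.073, -0.106], [-0.111, -0.048], [-0.115, -0.033], [-0.117, -0.016]]
   hit 0.149 [[-0.047, -0.136], [-0.09, -0.161], [-0.126, -0.018], [-0.127, -0.019], [-0.127, -0.018]]
   hit 0 [[-0.038, -0.088], [-0.059, -0.056], [-0.06, 0.011], [-0.056, 0.024], [-0.051, 0.042]]
```

```bash
python3 - <<'E'
from plan import *
for u in ([.2,.4,.4,.2],[.2,.4,.5,.4,.2]):
    v=np.array(u)*.4
    for ff,cc,rp in [(.1,.3,.04),(.07,.1,.04),(.15,.5,.04)]: print(u,sim(np.r_[v,0],-.009,0,0,f=ff,c=cc,ramp=rp,a=0)[0].round(3).tolist())
s,sd=sim(np.r_[v,0],-.009,0,0,a=0)[0][-1]
for N,ve in ((9,-.3),(12,-.36)):
    w,c=plan(N,s,sd,0.,vend=ve,sT=-.124,sdT=-.04,dvmax=.1,a=0); print(np.round(w/.4,2),c)
E
```

```text
[0.2, 0.4, 0.4, 0.2] [[-0.013, -0.051], [-0.023, -0.103], [-0.033, -0.103], [-0.039, -0.051], [-0.04, -0.004]]
[0.2, 0.4, 0.4, 0.2] [[-0.013, -0.055], [-0.024, -0.112], [-0.035, -0.118], [-0.043, -0.071], [-0.046, -0.027]]
[0.2, 0.4, 0.4, 0.2] [[-0.013, -0.045], [-0.022, -0.091], [-0.03, -0.084], [-0.034, -0.025], [-0.033, 0.007]]
[0.2, 0.4, 0.5, 0.4, 0.2] [[-0.013, -0.051], [-0.023, -0.103], [-0.035, -0.131], [-0.046, -0.109], [-0.053, -0.063], [-0.056, -0.021]]
[0.2, 0.4, 0.5, 0.4, 0.2] [[-0.013, -0.055], [-0.024, -0.112], [-0.037, -0.146], [-0.05, -0.13], [-0.059, -0.091], [-0.065, -0.055]]
[0.2, 0.4, 0.5, 0.4, 0.2] [[-0.013, -0.045], [-0.022, -0.091], [-0.032, -0.111], [-0.041, -0.081], [-0.045, -0.027], [-0.044, -0.0]]
[-0.1  -0.09 -0.04  0.04  0.09  0.09 -0.17 -0.45 -0.75] 0.03529406133540605
[-0.01 -0.03 -0.04 -0.06 -0.07 -0.09 -0.1  -0.12 -0.37 -0.62 -0.76 -0.9 ] 0.05400617249375813
```

step_arm --deltas '[{"dp":[0.2,0,0],"twist":0},{"dp":[0.4,0,0],"twist":0},{"dp":[0.5,0,0],"twist":0},{"dp":[0.4,0,0],"twist":0},{"dp":[0.2,0,0],"twist":0}]'

```text
time_s: 17.15
ee_pos: [0.445, -0.1256, 0.1855]
eef_rot: [3.142, -0.0, 1.491]
force: [0.0, -0.5, -6.0]
grip_width: 0.0137
grip_force: 60.0
```

```bash
python3 - <<'E'
from h import *
from plan import *
S=[];T=[]
for i in range(3):
    t=ctrl.get_obs()["time_s"]; r=tray_state("scene",pr=False); S.append(r["sph"][1]); T.append(t)
print(np.round(S,4),T,r["p"],r["plane"])
sd=np.polyfit(T,S,1)[0]; s=np.mean(S)+sd*.1; print(s,sd)
for N,ve in ((9,-.3),(11,-.36),(12,-.3)):
    w,c=plan(N,s,sd,0.,vend=ve,sT=-.124,sdT=-.04,dvmax=.1,a=0); u=np.round(w/.4,2); print(N,c,u.tolist()); print(sim(u*.4,s,sd,0,a=0)[0].round(3).tolist())
E
```

```text
[-0.0553 -0.0549 -0.0558] [17.15, 17.2, 17.25] [ 0.4451 -0.1268  0.1855] [ 0.0095  0.0125 -0.0001]
-0.05588180550783764 -0.005262910212473844
9 0.006489226691751119 [-0.03, 0.02, 0.1, 0.18, 0.21, 0.02, -0.23, -0.49, -0.75]
[[-0.057, -0.013], [-0.06, -0.043], [-0.067, -0.083], [-0.078, -0.126], [-0.092, -0.16], [-0.106, -0.138], [-0.116, -0.105], [-0.122, -0.075], [-0.126, -0.047]]
11 0.0037610521479580434 [0.03, 0.06, 0.08, 0.1, 0.11, 0.06, -0.14, -0.39, -0.64, -0.89, -0.9]
[[-0.058, -0.03], [-0.062, -0.055], [-0.069, -0.079], [-0.079, -0.106], [-0.091, -0.135], [-0.105, -0.152], [-0.117, -0.133], [-0.127, -0.106], [-0.125, 0.001], [-0.123, 0.004], [-0.124, -0.042]]
12 0.1899690956340565 [0.08, 0.17, 0.25, 0.33, 0.42, 0.48, 0.27, 0.06, -0.13, -0.35, -0.55, -0.75]
[[-0.059, -0.044], [-0.066, -0.086], [-0.078, -0.129], [-0.094, -0.177], [-0.115, -0.235], [-0.127, 0.0], [-0.126, -0.007], [-0.125, -0.01], [-0.125, -0.015], [-0.124, -0.013], [-0.124, -0.015], [-0.124, -0.016]]
```

```bash
python3 - <<'E'
from plan import *
for N,sT,sdT in ((5,-.09,-.05),(6,-.095,-.05),(6,-.1,-.06)):
    w,c=plan(N,-.056,-.01,0.,vend=0,sT=sT,sdT=sdT,dvmax=.12,a=0); u=np.round(w/.4,2); print(N,c,u.tolist())
    for ff,cc,s,sd in [(.1,.3,-.056,-.01),(.07,.1,-.057,-.02),(.15,.5,-.055,0)]: print(sim(u*.4,s,sd,0,a=0,f=ff,c=cc)[0].round(3).tolist())
E
```

```text
5 0.9752932310383478 [-0.06, -0.02, 0.02, 0.05, 0.0]
[[-0.056, -0.01], [-0.059, -0.037], [-0.065, -0.066], [-0.073, -0.094], [-0.082, -0.103]]
[[-0.059, -0.023], [-0.063, -0.055], [-0.07, -0.089], [-0.081, -0.125], [-0.094, -0.144]]
[[-0.055, -0.006], [-0.057, -0.028], [-0.061, -0.05], [-0.068, -0.07], [-0.074, -0.071]]
6 1.3433865434762888 [0.3, 0.6, 0.64, 0.31, -0.18, 0.0]
[[-0.065, -0.111], [-0.084, -0.215], [-0.107, -0.254], [-0.127, -0.198], [-0.12, 0.067], [-0.12, -0.037]]
[[-0.067, -0.126], [-0.088, -0.238], [-0.114, -0.287], [-0.127, 0.0], [-0.119, 0.074], [-0.119, -0.031]]
[[-0.062, -0.094], [-0.079, -0.189], [-0.1, -0.217], [-0.115, -0.15], [-0.121, -0.048], [-0.127, 0.0]]
6 1.0885593947236911 [0.3, 0.59, 0.65, 0.3, -0.15, 0.0]
[[-0.065, -0.111], [-0.083, -0.212], [-0.107, -0.256], [-0.127, -0.195], [-0.121, 0.054], [-0.122, -0.041]]
[[-0.067, -0.126], [-0.087, -0.235], [-0.114, -0.29], [-0.127, 0.0], [-0.12, 0.063], [-0.12, -0.034]]
[[-0.062, -0.094], [-0.079, -0.186], [-0.1, -0.219], [-0.115, -0.147], [-0.121, -0.056], [-0.127, 0.0]]
```

```bash
python3 - <<'E'
from sim import *
from scipy.optimize import differential_evolution
sc=[(.1,.3,-.0562,-.012,.04,0),(.085,.2,-.0572,-.018,.04,0),(.12,.4,-.0555,-.004,.04,0),(.1,.3,-.056,-.008,.08,0.001)]
def run(v,p): 
    f,c,s,sd,rp,a=p; return sim(np.r_[v,v[-1]*np.array([.85,.65,.45,.25,.1,0,0])],s,sd,0,a=a,f=f,c=c,ramp=rp,dt=.001)
def cost(x):
    v=np.cumsum(x)*.4; J=0
    for p in sc:
        t,h=run(v,p); J+=100*max(h-.05,0)+ 50*max(h-.1,0)+200*abs(t[-1,0]+.127)
    return J+50*np.maximum(abs(v)-.38,0).sum()
if __name__=="__main__":
    r=differential_evolution(cost,[(-.3,.3)]*10,maxiter=50,popsize=5,seed=3,polish=False,workers=-1,updating="deferred")
    u=np.round(np.cumsum(r.x),2); print(r.fun,u.tolist(),"net",u.sum()*.04)
    for p in sc: t,h=run(u*.4,p); print(round(h,3),t.round(3).tolist())
E
```

```text
10.008611838696844 [-0.01, 0.21, 0.47, 0.25, 0.04, -0.24, -0.51, -0.49, -0.67, -0.71] net -0.0664
0.058 [[-0.058, -0.025], [-0.066, -0.104], [-0.084, -0.198], [-0.1, -0.163], [-0.113, -0.139], [-0.123, -0.101], [-0.127, 0.0], [-0.127, 0.0], [-0.126, -0.013], [-0.127, 0.0], [-0.127, 0.0], [-0.127, 0.0], [-0.127, 0.0], [-0.127, 0.0], [-0.127, 0.0], [-0.127, 0.0], [-0.127, 0.0]]
0.107 [[-0.06, -0.033], [-0.069, -0.116], [-0.088, -0.214], [-0.106, -0.184], [-0.121, -0.165], [-0.127, 0.0], [-0.124, 0.009], [-0.126, -0.048], [-0.127, -0.019], [-0.127, 0.0], [-0.127, 0.0], [-0.127, 0.0], [-0.127, 0.0], [-0.127, 0.0], [-0.127, 0.0], [-0.127, 0.0], [-0.127, 0.0]]
0.079 [[-0.056, -0.015], [-0.064, -0.091], [-0.079, -0.179], [-0.093, -0.139], [-0.104, -0.109], [-0.11, -0.065], [-0.112, -0.027], [-0.117, -0.072], [-0.123, -0.063], [-0.127, 0.0], [-0.127, 0.0], [-0.127, 0.0], [-0.127, 0.0], [-0.127, 0.0], [-0.127, 0.0], [-0.127, 0.0], [-0.127, 0.0]]
0.06 [[-0.057, -0.022], [-0.064, -0.101], [-0.08, -0.195], [-0.097, -0.159], [-0.111, -0.134], [-0.121, -0.096], [-0.127, 0.0], [-0.127, 0.0], [-0.127, 0.0], [-0.127, 0.0], [-0.127, 0.0], [-0.127, 0.0], [-0.127, 0.0], [-0.127, 0.0], [-0.127, 0.0], [-0.127, 0.0], [-0.127, 0.0]]
```

step_arm --deltas '[{"dp":[-0.01,0,0],"twist":0},{"dp":[0.21,0,0],"twist":0},{"dp":[0.47,0,0],"twist":0},{"dp":[0.25,0,0],"twist":0},{"dp":[0.04,0,0],"twist":0},{"dp":[-0.24,0,0],"twist":0},{"dp":[-0.5,0,0],"twist":0},{"dp":[-0.5,0,0],"twist":0},{"dp":[-0.67,0,0],"twist":0},{"dp":[-0.71,0,0],"twist":0},{"dp":[-0.6,0,0],"twist":0},{"dp":[-0.46,0,0],"twist":0}]'

```text
time_s: 18.5
ee_pos: [0.4354, -0.238, 0.1854]
eef_rot: [-3.141, 0.0, 1.489]
force: [-0.2, 0.1, -6.8]
grip_width: 0.0135
grip_force: 60.0
```

step_arm --deltas '[{"dp":[-0.32,0,0],"twist":0},{"dp":[-0.18,0,0],"twist":0},{"dp":[-0.07,0,0],"twist":0},{"dp":[0,0,0],"twist":0},{"dp":[0,0,0],"twist":0}]'

```text
time_s: 19.0
ee_pos: [0.4344, -0.2576, 0.1854]
eef_rot: [-3.141, -0.0, 1.491]
force: [0.4, 0.5, -5.5]
grip_width: 0.0138
grip_force: 60.0
```

```bash
python3 - <<'E'
from h import *
tray_state("scene"); tray_state("top")
E
```

```text
scene {'t': np.float64(19.05), 'p': array([ 0.4345, -0.2576,  0.1855]), 'rot': array([ 3.1416, -0.0001,  1.4907]), 'sph': array([ 0.0002, -0.1256,  0.0478]), 'n': 554, 'plane': array([0.0094, 0.0117, 0.0007]), 'nb': 1730, 'rms': np.float64(0.0019), 'a_err': np.float64(0.0004)}
top {'t': np.float64(19.1), 'p': array([ 0.4345, -0.2577,  0.1855]), 'rot': array([ 3.1416, -0.    ,  1.4908]), 'sph': array([-0.0003, -0.1261,  0.0473]), 'n': 468, 'plane': array([0.0077, 0.0002, 0.0029]), 'nb': 1428, 'rms': np.float64(0.0018), 'a_err': np.float64(0.0007)}
```

step_arm --deltas '[{"dp":[0.1,0,0],"twist":0},{"dp":[0.2,0,0],"twist":0},{"dp":[0.3,0,0],"twist":0},{"dp":[0.25,0,0],"twist":0},{"dp":[0.2,0,0],"twist":0},{"dp":[0.15,0,0],"twist":0},{"dp":[0.1,0,0],"twist":0},{"dp":[0.06,0,0],"twist":0},{"dp":[0.02,0,0],"twist":0},{"dp":[0,0,0],"twist":0},{"dp":[0,0,0],"twist":0},{"dp":[0,0,0],"twist":0}]'

```text
time_s: 20.3
ee_pos: [0.4388, -0.2033, 0.1854]
eef_rot: [-3.142, 0.0, 1.49]
force: [-0.3, 0.9, -5.2]
grip_width: 0.0135
grip_force: 60.0
```

step_arm --deltas '[{"dp":[0,0,0],"twist":0},{"dp":[0,0,0],"twist":0},{"dp":[0,0,0],"twist":0},{"dp":[0,0,0],"twist":0},{"dp":[0,0,0],"twist":0},{"dp":[0,0,0],"twist":0},{"dp":[0,0,0],"twist":0},{"dp":[0,0,0],"twist":0}]'

```text
time_s: 21.1
ee_pos: [0.4388, -0.2031, 0.1855]
eef_rot: [-3.142, -0.0, 1.49]
force: [-0.1, 0.1, -5.8]
grip_width: 0.0137
grip_force: 60.0
```

```bash
python3 - <<'E'
from h import *
r=tray_state("scene","pics/f.png"); tray_state("top")
if abs(r["sph"][1]+.127)<.004: print(ctrl.hand_in())
E
```

```text
scene {'t': np.float64(21.15), 'p': array([ 0.4388, -0.2031,  0.1855]), 'rot': array([-3.1416, -0.    ,  1.49  ]), 'sph': array([ 0.0001, -0.1254,  0.0478]), 'n': 517, 'plane': array([0.0092, 0.0074, 0.0016]), 'nb': 1545, 'rms': np.float64(0.0019), 'a_err': np.float64(0.0005)}
top {'t': np.float64(21.2), 'p': array([ 0.4388, -0.2031,  0.1854]), 'rot': array([-3.1416,  0.    ,  1.49  ]), 'sph': array([-0.0003, -0.1265,  0.0474]), 'n': 457, 'plane': array([0.0081, 0.0001, 0.0006]), 'nb': 1416, 'rms': np.float64(0.0018), 'a_err': np.float64(0.0006)}
the job is handed in; nothing more can be done
None
```

The job is handed in, with no verdict returned: the sphere stayed about 9 mm off the middle of the green mark (inside it) and about 2 mm from the ring centre for about 6 s, with the tray 10 cm above the pad. It then rolled to park against the opposite stop, its touch on the stop simulated at 0.06–0.11 m/s but not measured, and the tray is still gripped over the pad.

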